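Set and lock the last leg of the menu easel

ROBOT

A 7-joint arm with a two-finger parallel gripper is mounted at the origin on the work surface. World frame = base frame: x ahead of the robot, y to its left, z up, the work surface at z = 0. Lengths are in m, angles in rad, forces in N, time in s.
With the tool pointing down it reaches from about 0.425 to 0.875 m from the base axis. Payload 4.7 kg.
Tool frame: the origin (TCP) lies midway between the tips of the shut fingers; the grasp point (between the pads) lies 19 mm behind it; z points along the fingers, y is the direction in which the jaws open and shut (so a half turn about z gives the same grasp; the last joint's range is limited). The gripper opens to 87 mm and grips with 3 to 60 N. Pads are 19 mm wide; open, the fingers measure 117 mm over their backs; the gripper's body (75 mm by 190 mm) begins 51 mm behind the grasp point.
Start: joints at [-1.183, 0.321, -0.07, 1.45, 0.023, 1.371, -0.057], TCP at [0.237, 0.605, 0.223] pointing down, gripper open.
Joint ranges: [-2.86, 2.86], [-0.3, 2.09], [-1.38, 1.24], [0.06, 2.45], [-1.56, 4.7], [0.09, 2.05], [-2.69, 2.69]. Speed limits (rad/s): [2.57, 2.57, 3.14, 3.14, 3.14, 3.14, 3.14].

INTERFACE

Orientations are given as a rotation vector (axis times angle).
In Python, from bench import * gives the robot as it stands. The module is installed in compiled form; this text tells all that it offers.
- The arm moves only by the tool play_rows, never from a script. Its argument "series" is one flat list of numbers, 7 for each row, row after row: the opening in per cent of the stroke, from 0 (shut) to 100 (fully open), then the shift along the tool's x, y, z in m, then the turn, a rotation vector about the tool's x, y, z in degrees. In form: [fingers, tx, ty, tz, rx, ry, rz, fingers, tx, ty, tz, rx, ry, rz, ...]. A call has 1 to 10 rows; each row is the pose to reach, as a shift and turn from the pose commanded when the call began, along the tool's axes at that moment; what a row does not reach only later rows make up. A row lasts 1/12 s, in which the tool goes at most 41.7 mm and 7.16 degrees, less where a joint would pass 70% of its speed; a pose out of reach is approached as far as the arm can. A call with a gripper value outside its range is refused whole. The fingers move at their own pace and stop on an object; "force" is the grip in N (left out, the last holds). Time passes only in rows, so rows that repeat a pose let the fingers close. It gives the time, the measured TCP pose, the force and the opening at its end, in the units of the state.
- get_state(): the state, without advancing time (a new reading comes with each control period).
- get_image(name): name is "scene" or "top" or "wrist"; returns a dict with "frame" (480x640x3 uint8, red, green, blue), "fx", "fy", "cx", "cy" (pixels), "D" ([k1, k2, p1, p2, k3] as OpenCV has them; the pictures are not rectified), "R" (3x3) and "t" (3): a world point X has camera coordinates R X + t. Camera axes: x right, y down, z forward; pixel columns grow to the right and rows downward; lengths in m; the calibration is good to about 2 mm. A picture is of the moment at which its call begins. There is no depth.
- close_job(): hands the job in, once; it reports no verdict.
The state is a dict: "time": time; "joint_positions": joint angles; "qd": joint speeds; "joint_torque": joint torques, N m; "position": TCP position; "tool_rot": TCP orientation; "ft_force": force on the tool from outside, world axes, zero at the start; "torque": the same for the moment, N m; "grip_width": opening from 0.0 (shut) to 1.0 (fully open).
Only numpy, scipy, OpenCV 4.12 (cv2) and the standard library are available. Lean on these libraries where they do the work, as an engineer would, in place of code of your own. Each camera call takes 0.05 s, during which the arm holds its last target.

TASK

Finish unpacking the menu easel: lift the white transit spacer off the third leg (the raised middle one) and drop it into the open scrap box with the other two. Then grip that leg together with its open cam lever, slide the leg up until the upper edge of its collar meets the black ring mark, and without letting it slip squeeze the lever flat against the leg. Finish while still holding the leg there with the lever shut, because the clamp screw is slack and will be tightened next, and leave everything else on the counter as it is.

Things in the scene. Friction and masses are not known exactly. Their poses are not given: they have to be found in the camera images.
- spacer_fin (a point): Transit spacer: loose white plastic saddle (25 g) astride the 16 mm tube of the third leg, above its collar, tilted 15 deg with it. 34 mm along the tube, 26.5 across, from 13 mm below to 13 above the tube axis; on top an upright fin 26 mm along the tube, 10 thick, 22 tall, to pinch; lifts straight off. Point: fin's centre, 23.5 mm off the tube axis. x up the tube, y across, z out of the fin's top.
- scrap_floor (a point): Scrap box: fixed open cardboard box, 220 mm (its x) by 170 mm (its y), 90 mm high, walls 4 mm, flaps folded out at its x ends; two spacers lie in its +x+y and -x-y corners. This point is the centre of its inner floor, 5 mm above the counter.
- easel: Folding easel lying with its hub on a carton; immovable. Origin on the counter, 115 mm below the upper edge of the third leg's collar at leg 0. x: level, from feet to hub (hub at x 328, 203 mm up). The third leg lies over this axis, rising 15 deg to the hub. Two locked side legs run from the hub to feet at x -170, y +-165 mm. Carton: x 308 to 458, y -280 to 280, 177 mm high.
- leg (a joint): Slide of the third leg along its tube, m: 0 = fully out, where it slides back by its own weight (about 1.2 N) whenever not held; grows as it is pushed up towards the hub; 0.050 = upper collar edge at the ring mark; stop at 0.075. The spacer blocks it until taken off.
- leg_grip (a point): Place to grip: on the axis of the third leg's lower part (bare 24 mm aluminium tube), 58 mm down from the collar's upper edge, beside the lever's handle. x up the leg, y across to the lever's side, z up off the leg. The collar (black, 34 mm long, 30 across, 32 tall) is above; below, the tube runs on 162 mm to a rubber foot. The side legs pass about 120 mm to either side, 45 mm lower.
- collar_edge (a point): Upper edge of the third leg's collar, on the leg axis; moves with the leg.
- ring_mark (a point): Black ring, 4 mm wide, round the bare 16 mm tube of the third leg; this point is its middle, on the tube axis, 50 mm up the tube from the collar edge at leg 0.
- lever (a joint): Cam lever of the third leg, rad: 0 = shut, flat along the leg; starts at 0.50 to 0.65, limit 0.70. Its pin, square to the leg's x and y, is 16 mm below the collar's upper edge, 19 mm off the axis to +y; the handle points to the foot and swings sideways. Stiff (8 to 10 N at the tip); stays where left. The leg gives nothing sideways: the hand must shift to the leg's bare side as the jaws close.
- lever_tip (a point): Rounded end of the lever's aluminium handle, 50 mm from its pin; handle 8 mm thick, 14 mm tall, level with the leg's axis. Its outer face is 24 mm from the leg axis when shut (leg and lever together then measure 36 mm across), up to 55 mm when open (67 mm).
- fitting_box: Bystander: small cardboard box 55 x 40 x 22 mm on the counter between the legs; origin under its centre.
- hex_key: Bystander: L-shaped steel hex key, 70 x 26 mm, 7 mm thick, on the counter between the legs.
- sauce_bottle: Bystander: red sauce bottle, 60 mm diameter, 170 mm tall, standing; origin under its centre.
- shaker: Bystander: steel shaker, 52 mm diameter, 98 mm tall, standing; origin under its centre.
- plate: Bystander: white plate, 160 mm diameter, 22 mm high; origin under its centre.
- dip_cup: Bystander: small steel bowl, 70 mm diameter, 45 mm high; origin under its centre.
- serving_spoon: Bystander: steel serving spoon, 220 mm long, lying.
- spice_jar: Bystander: jar, 56 mm diameter, 85 mm tall, standing; origin under its centre.

How it is judged:
On the way, in this order (a step that is already met when the one before it is completed fails the run):
1. the spacer lies in the scrap box, let go (x of spacer_fin in the frame of scrap_floor between -0.108 and 0.108 m and y of spacer_fin in the frame of scrap_floor between -0.083 and 0.083 m and z of spacer_fin in the frame of scrap_floor below 0.08 m and contact force between the fingers and spacer below 0.1 N), for 0.2 s.
2. the leg is held at its ring mark (within 5 mm), the lever still open (value of joint leg between 0.045 and 0.055 m and value of joint lever above 0.15 rad and contact force between the fingers and leg above 1 N), for 0.3 s.
At the end, for the whole second after the job is handed in: Spacer in the scrap box and let go; collar edge within 5 mm of the ring mark (leg 0.045 to 0.055 m), at rest; lever shut to within 0.1 rad; fingers still pressing on the leg's tube itself with more than 2 N (all of step 1 and value of joint leg between 0.045 and 0.055 m and value of joint lever below 0.1 rad and contact force between the fingers and leg_c0 above 2 N and velocity of joint leg between -0.01 and 0.01 m/s); the arm keeps its last pose, push and grip.
It fails at once if the lever is shut with the leg more than 10 mm off its mark (value of joint lever below 0.1 rad and (value of joint leg below 0.04 m or value of joint leg above 0.06 m)).
It fails at once if something else on the counter is moved more than 30 mm (distance of any of fitting_box, hex_key, sauce_bottle, shaker, plate, dip_cup, serving_spoon, spice_jar from where it was at the start of the episode above 0.03 m).
It also fails if it takes over 56 s, if anything falls off the work surface, if the arm or the gripper's body presses on something with over 40 N, if the wrist force passes 120 N, or if a joint passes its speed limit or range.

## Working session

There is one attempt and no reset: what is moved stays moved. The work goes in short steps, Python scripts to look and compute and a tool call to move; the robot and the scene stay as the last step left them, time stands still between calls to the robot, and variables do not carry over. Pictures are saved under pics/ and viewed, and the job is handed in when it is done.

Besides the shell and the picture viewer there is one more tool, called after "Request:" in YAML: its name, and indented under it one key for each argument. play_rows: Moves the arm, as the interface text tells. Its arguments: {"type":"object","properties":{"series":{"type":"array"},"force":{"type":"number"}},"required":["series"]}

```bash
mkdir -p pics
python3 - <<'E'
from bench import *
import cv2,numpy as np,pickle
s=get_state(); print(s)
for n in ["scene","top","wrist"]:
    d=get_image(n); pickle.dump(d,open(f"pics/{n}0.pkl","wb"))
    cv2.imwrite(f"pics/{n}0.png",d["frame"][:,:,::-1]); print(n,d["fx"],d["fy"],d["cx"],d["cy"],d["D"],np.round(d["R"],3).tolist(),d["t"], -d["R"].T@d["t"])
E
```

```text
{'time': 0.0, 'joint_positions': array([-1.18287533,  0.3218367 , -0.07008572,  1.45172863,  0.02260797,
        1.3707723 , -0.05687208]), 'qd': array([ 0.00051933, -0.00163836,  0.00098214, -0.00199173, -0.00033311,
        0.00054553,  0.00041816]), 'joint_torque': array([-1.54850368e-04, -4.91295147e+01, -4.04037489e-01, -3.12519872e+01,
       -6.39300956e-02,  4.39324498e-02,  1.81159926e-04]), 'position': array([0.23720424, 0.60455918, 0.2214257 ]), 'tool_rot': array([-5.83639412e-01, -3.08663887e+00,  3.04836362e-03]), 'ft_force': array([0.03511073, 0.51298565, 0.16294623]), 'torque': array([-0.01857681,  0.04305428, -0.00847869]), 'grip_width': 0.9983233908110974}
scene 489.0959771244957 489.0959771244957 311.54072739853973 228.63337925068416 [-0.04757083  0.          0.          0.          0.        ] [[0.174, 0.984, 0.024], [0.595, -0.086, -0.799], [-0.785, 0.153, -0.6]] [-0.14173822 -0.25706744  1.91464854] [ 1.6803274  -0.1757117   0.94745852]
top 441.1185784469656 441.1185784469656 316.90451790932525 237.86663285076347 [-0.01222896  0.          0.          0.          0.        ] [[-0.004, -1.0, 0.016], [-0.986, 0.002, -0.165], [0.165, -0.016, -0.986]] [0.04559944 0.57058148 1.08271809] [0.38457247 0.06240355 1.16109035]
wrist 408.1963260243742 408.1963260243742 321.6780496821389 239.7010796796576 [-0.07731451  0.          0.          0.          0.        ] [[0.365, 0.931, -0.002], [0.903, -0.354, 0.242], [0.225, -0.09, -0.97]] [-0.64942628 -0.03007019  0.38966017] [0.17658067 0.62910382 0.3841112 ]
```

View pics/scene0.png

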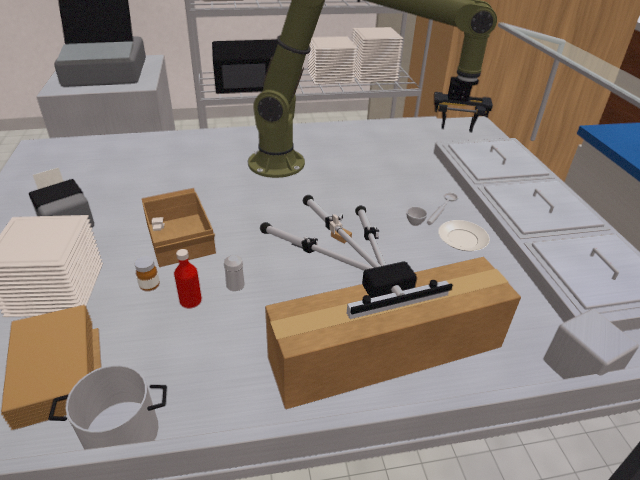

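View pics/top0.png

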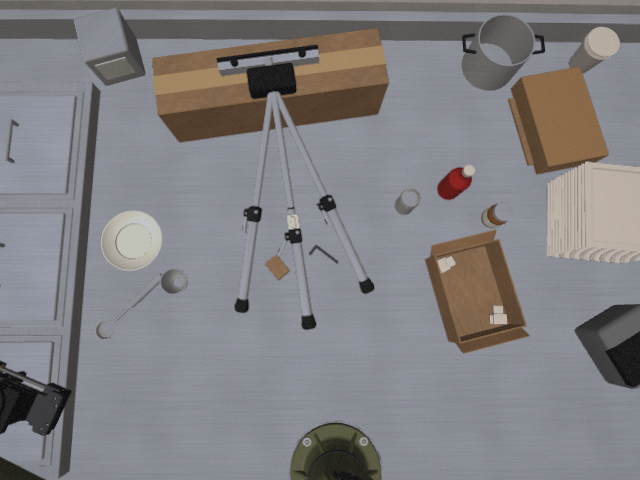

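View pics/wrist0.png

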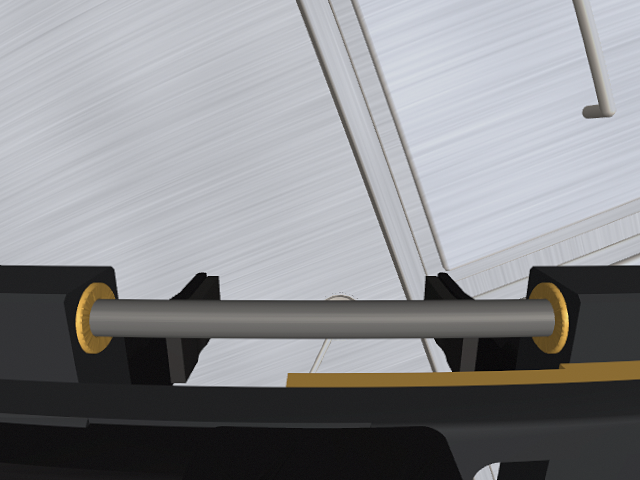

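Run:
```python
import cv2
a=cv2.imread("pics/top0.png"); 
cv2.imwrite("pics/topz.png",cv2.resize(a[190:340,220:380],None,fx=5,fy=5,interpolation=cv2.INTER_CUBIC)[:600*2][:750] [:, :800] if 0 else cv2.resize(a[200:320,225:385],(800,600),interpolation=cv2.INTER_CUBIC))
a=cv2.imread("pics/scene0.png"); 
cv2.imwrite("pics/scenez.png",cv2.resize(a[180:300,255:415],(800,600),interpolation=cv2.INTER_CUBIC))
```

```text
(no output)
```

View pics/topz.png

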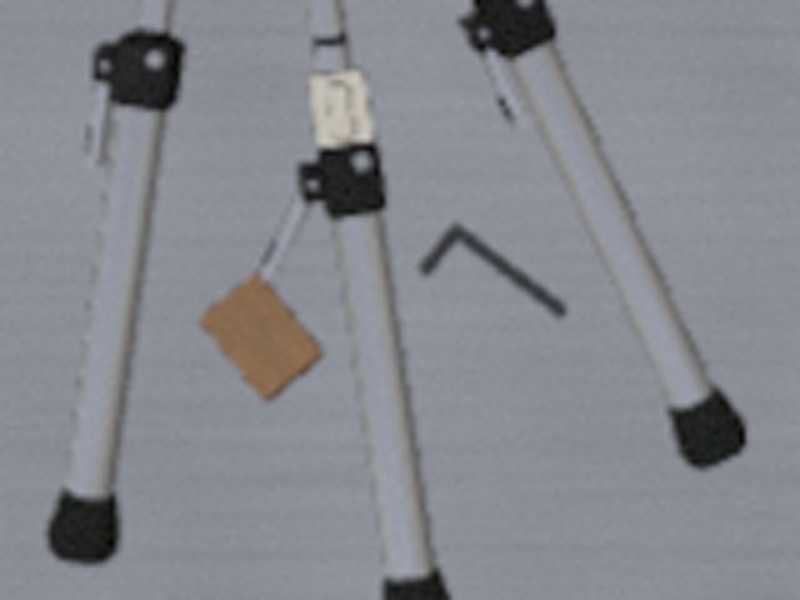

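View pics/scenez.png

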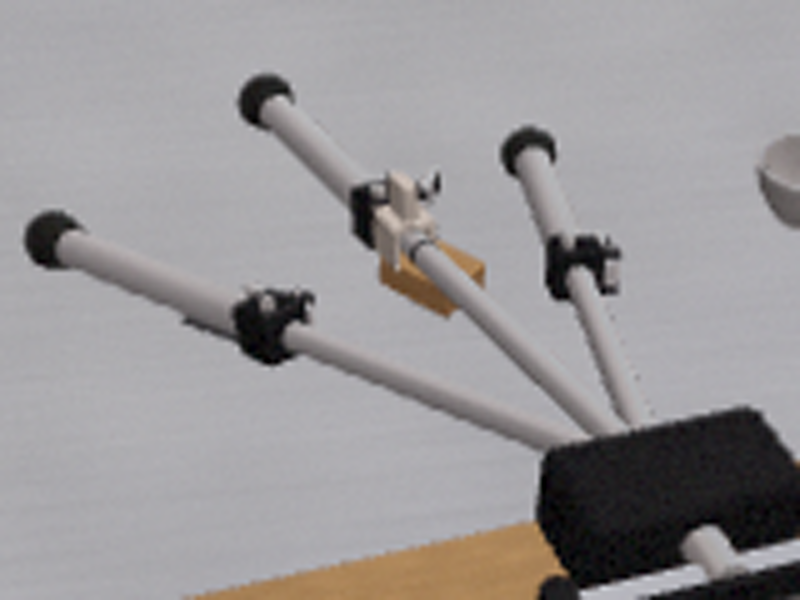

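```bash
cat > h.py <<'E'
import cv2,numpy as np,pickle
from scipy.spatial.transform import Rotation as Ro
def K(d): return np.array([[d["fx"],0,d["cx"]],[0,d["fy"],d["cy"]],[0,0,1]])
def ray(d,uv):
    p=cv2.undistortPoints(np.array([[uv]],float),K(d),np.array(d["D"]))[0,0]
    R=np.array(d["R"]);t=np.array(d["t"]); return -R.T@t, R.T@np.array([p[0],p[1],1])
def onz(d,uv,z):
    o,v=ray(d,uv); return o+v*(z-o[2])/v[2]
def tri(d1,u1,d2,u2):
    o1,v1=ray(d1,u1);o2,v2=ray(d2,u2);v1/=np.linalg.norm(v1);v2/=np.linalg.norm(v2)
    A=np.stack([v1,-v2],1);k=np.linalg.lstsq(A,o2-o1,rcond=None)[0]
    a,b=o1+k[0]*v1,o2+k[1]*v2; return (a+b)/2,np.linalg.norm(a-b)
def proj(d,X):
    R=np.array(d["R"]);X=np.atleast_2d(X)
    return cv2.projectPoints(X.astype(float),cv2.Rodrigues(R)[0],np.array(d["t"],float),K(d),np.array(d["D"]))[0][:,0]
L=lambda n:pickle.load(open(f"pics/{n}.pkl","rb"))
E
python3 - <<'E'
from h import *
T=L("top0");S=L("scene0")
z=lambda u,v:(225+u/5-.4,200+v/5-.4)
zs=lambda u,v:(255+u/5-.4,180+v/5-.4)
s15,c15=np.sin(np.radians(15)),np.cos(np.radians(15))
ring=onz(T,z(330,41),.115+.05*s15); foot=onz(T,z(411,578),.115-.22*s15)
print("ring",ring,"foot",foot,np.linalg.norm((ring-foot)[:2]),.27*c15, np.degrees(np.arctan2(*(ring-foot)[[1,0]])))
print("scene ring",onz(S,zs(421,249),.115+.05*s15),"tri",tri(T,z(330,41),S,zs(421,249)))
print("ring foot scene",onz(S,zs(284,110),.115-.22*s15))
f=T["frame"];hsv=cv2.cvtColor(f,cv2.COLOR_RGB2HSV)
m=((hsv[...,1]>90)&(hsv[...,0]>5)&(hsv[...,0]<20)).astype(np.uint8)*255
n,l,st,ce=cv2.connectedComponentsWithStats(m)
for i in range(1,n):
    if st[i,4]>100: print(st[i],ce[i])
cv2.imwrite("pics/boxz.png",cv2.resize(f[220:360,400:540,::-1],(600,600),interpolation=cv2.INTER_CUBIC))
E
```

```text
ring [0.63047632 0.10796384 0.12794095] foot [0.37577487 0.06974182 0.05805981] 0.2575533918914661 0.2607999730980485 8.534463905122411
scene ring [0.62343482 0.10801252 0.12794095] tri (array([0.6292684 , 0.10712205, 0.13242444]), np.float64(0.001313072535578582))
ring foot scene [0.37269073 0.07624567 0.05805981]
[  152    28   236   114 15342] [270.53337244  86.28190588]
[ 509   67   99  107 7410] [556.25978408 120.29622132]
[487 205  18  20 115] [492.75652174 217.05217391]
[ 426  230  103  123 7787] [475.38423013 292.19416977]
[266 256  23  24 285] [276.91578947 266.90877193]
```

View pics/boxz.png

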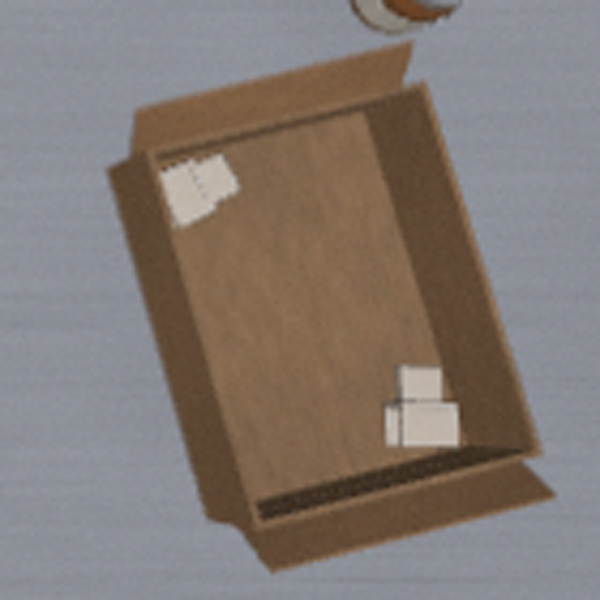

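Run:
```python
from h import *
T=L("top0")
c=[onz(T,(400+u/4.286-.4,220+v/4.286-.4),.09) for u,v in [(150,150),(428,85),(540,455),(258,525)]]
for p in c: print(p)
for i in range(4): print(np.linalg.norm(c[i]-c[(i+1)%4]))
print("centre",np.mean(c,0)); d=(c[0]+c[1]-c[2]-c[3]);print(np.degrees(np.arctan2(d[1],d[0])))
fb=onz(T,(276.9,266.9),.022);print("fitbox",fb)
# bystanders
for n,uv,z in [("shaker",(410,193),.098),("bottle top",(468,172),.17),("jar",(500,208),.085),("plate",(132,240),.022),("dip",(174,281),.045)]: print(n,onz(T,uv,z))
```

```text
[ 0.5212919  -0.24478163  0.09      ]
[ 0.55877176 -0.40871704  0.09      ]
[ 0.348028  -0.4571394  0.09     ]
[ 0.31087943 -0.29521419  0.09      ]
0.16816526944514593
0.21623518559264807
0.16613184946657528
0.21637201860144226
centre [ 0.43474277 -0.35146307  0.09      ]
13.20949210390596
fitbox [0.49894743 0.14720859 0.022     ]
shaker [ 0.67533228 -0.18829103  0.098     ]
bottle top [ 0.70672426 -0.31058537  0.17      ]
jar [ 0.63997743 -0.41821641  0.085     ]
plate [0.57013986 0.5250113  0.022     ]
dip [0.46173176 0.40368102 0.045     ]
```

```bash
cat >> h.py <<'E'
YAW=np.radians(8.2); RING=np.array([.628,.108,.128])
def Eax(yaw=None):
    yaw=YAW if yaw is None else yaw
    c,s=np.cos(yaw),np.sin(yaw);ex=np.array([c,s,0]);ey=np.array([-s,c,0]);ez=np.array([0,0,1.])
    a=np.radians(15);lx=np.cos(a)*ex+np.sin(a)*ez; lz=-np.sin(a)*ex+np.cos(a)*ez
    return lx,ey,lz
def leg(s,y=0,z=0):
    lx,ly,lz=Eax(); return RING+(s-.05)*lx+y*ly+z*lz
def plan(P0,R0,P,R):
    d=R0.T@(P-P0); rv=Ro.from_matrix(R0.T@R).as_rotvec(degrees=True)
    return np.round(d*1000,1),np.round(rv,2),np.linalg.norm(rv)
E
python3 - <<'E'
from h import *; from bench import *
s=get_state();R0=Ro.from_rotvec(s["tool_rot"]).as_matrix();P0=s["position"]
print(R0); W=L("wrist0")
print("cam in tool",R0.T@(-W["R"].T@W["t"]-P0), "cam axes in tool",R0.T@W["R"].T, "tcp px",proj(W,P0),proj(W,P0-.019*R0[:,2]))
lx,ly,lz=Eax()
for sg in (1,-1):
    R=np.stack([sg*lx,-sg*ly,-lz],1); print(sg,np.linalg.det(R),plan(P0,R0,leg(.018,0,.12),R))
E
```

```text
[[-9.30980024e-01  3.65069829e-01 -4.62804821e-04]
 [ 3.65070115e-01  9.30979004e-01 -1.38012199e-03]
 [-7.29793287e-05 -1.45382222e-03 -9.99998941e-01]]
cam in tool [ 0.06534219  0.00032427 -0.16240578] cam axes in tool [[-3.56428659e-08 -9.70197981e-01 -2.42313592e-01]
 [ 9.99999912e-01  1.01877232e-04 -4.08052752e-04]
 [ 4.20578194e-04 -2.42313570e-01  9.70197896e-01]] tcp px [[321.07638174 296.2131517 ]] [[320.98459656 314.95760534]]
1 1.0 (array([-491.3, -350.4,  -13.4]), array([-19.68,   5.3 , 149.27]), np.float64(150.65816772046836))
-1 1.0 (array([-491.3, -350.4,  -13.4]), array([ -3.96, -14.68, -29.43]), np.float64(33.12639663810083))
```

Request:
play_rows:
  series: [100, -0.03, -0.021, 0, -0.24, -0.9, -1.8, 100, -0.06, -0.042, 0, -0.5, -1.8, -3.5, 100, -0.09, -0.063, 0, -0.7, -2.6, -5.3, 100, -0.12, -0.084, 0, -1, -3.5, -7, 100, -0.15, -0.105, 0, -1.2, -4.4, -8.8, 100, -0.18, -0.126, 0, -1.4, -5.3, -10.6, 100, -0.21, -0.147, 0, -1.7, -6.2, -12.4, 100, -0.24, -0.168, 0, -1.9, -7, -14, 100, -0.27, -0.189, 0, -2.1, -7.9, -15.9, 100, -0.3, -0.21, 0, -2.4, -8.8, -17.7]

```text
time: 0.98
position: [0.4405, 0.2984, 0.2224]
tool_rot: [0.093, 2.981, 0.019]
ft_force: [0.4, -0.4, 0.3]
grip_width: 1.001
```

```bash
cat > go.py <<'E'
from h import *; from bench import *
import sys
def cur():
    s=get_state(); return s,s["position"],Ro.from_rotvec(s["tool_rot"]).as_matrix()
def Rleg():
    lx,ly,lz=Eax(); return np.stack([-lx,ly,-lz],1)
def to(P,R):
    s,P0,R0=cur(); print("t",s["time"],"pos",P0.round(4),plan(P0,R0,P,R),"grip",s["grip_width"],"F",s["ft_force"].round(2))
def snap(name,cam="wrist",crop=None):
    d=get_image(cam); pickle.dump(d,open(f"pics/{name}.pkl","wb")); cv2.imwrite(f"pics/{name}.png",d["frame"][:,:,::-1]); return d
E
python3 -c "
from go import *
to(leg(.018,0,.12),Rleg())"
```

```text
t 0.9833 pos [0.4405 0.2984 0.2224] (array([-138.9, -190.9,    5.4]), array([ -1.47,  -5.81, -11.65]), np.float64(13.103372840016009)) grip 1.0011598667942816 F [ 0.36 -0.36  0.28]
```

Request:
play_rows:
  series: [100, -0.023, -0.032, 0.001, -0.25, -1, -1.9, 100, -0.046, -0.064, 0.002, -0.5, -2, -3.9, 100, -0.07, -0.095, 0.003, -0.7, -2.9, -5.8, 100, -0.093, -0.127, 0.004, -1, -3.9, -7.8, 100, -0.116, -0.159, 0.005, -1.2, -4.8, -9.7, 100, -0.139, -0.191, 0.005, -1.5, -5.8, -11.65, 100, -0.139, -0.191, 0.005, -1.5, -5.8, -11.65, 100, -0.139, -0.191, 0.005, -1.5, -5.8, -11.65]

```text
time: 1.65
position: [0.5663, 0.0974, 0.2361]
tool_rot: [-0.195, 2.874, 0.027]
ft_force: [-1.1, 0.3, 0.3]
grip_width: 0.999
```

```bash
python3 -c "
from go import *
to(leg(.018,0,.12),Rleg()); d=snap('w1'); print(proj(d,[leg(.05),leg(0),leg(.018,0,.0345),leg(-.2)]))"
```

```text
t 1.65 pos [0.5663 0.0974 0.2361] (array([-0.4,  1.7,  0.6]), array([-0.05, -0.04, -0.45]), np.float64(0.4543208750946417)) grip 0.9993833233854054 F [-1.08  0.31  0.29]
[[ 324.40541494  275.50387496]
 [ 323.97573993  207.84819527]
 [ 324.38774376  245.18655058]
 [ 321.81027194 -107.87821144]]
```

View pics/w1.png

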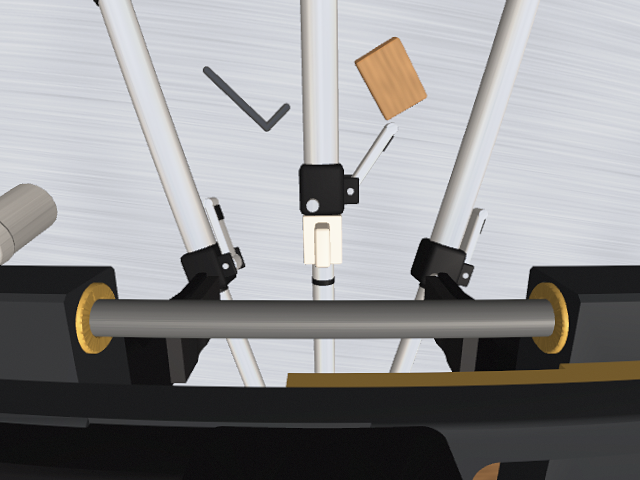

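```bash
python3 -c "
from go import *
d=L('w1');a=cv2.imread('pics/w1.png'); cv2.imwrite('pics/w1z.png',cv2.resize(a[150:300,260:420],(800,750)[:2] if 0 else (640,600),interpolation=cv2.INTER_CUBIC))
print(proj(d,[leg(.05,0,.008),leg(.05,.008,0),leg(0,0,.016),leg(-.034,0,.016),leg(-.2,0,0),leg(-.1,0,0)]))
g=cv2.cvtColor(a,cv2.COLOR_BGR2GRAY)
print(g[262:300,322])
for r in (20,80,120): print(r,g[r,292:348])
"
```

```text
[[ 324.46396993  279.16831966]
 [ 335.34717802  275.42599944]
 [ 324.07781483  211.84167807]
 [ 323.74324425  159.88389561]
 [ 321.81027194 -107.87821144]
 [ 322.9762931    56.72140656]]
[248 247 248 249 236 191 214 220 219 219 219 218 218 219 218 219 220 228
 115  38  32  34  28  67 217 221 219 218 218 219 218 218 218 218 219 218
 220 229]
20 [214 215 216 215 216 216 217 211 166 111 136 150 158 167 178 191 206 214
 214 214 215 219 219 217 219 222 225 226 228 226 223 222 222 222 223 222
 222 223 222 222 221 220 219 218 185 169 216 213 213 212 211 211 211 211
 210 211]
80 [216 218 217 217 216 216 216 217 220 188 133 130 148 159 168 176 190 205
 215 217 216 217 220 218 217 219 222 225 226 226 224 222 221 221 221 221
 221 221 221 222 220 217 216 214 204 163 195 215 212 211 211 211 210 210
 210 209]
120 [210 211 211 211 212 212 213 213 215 218 178 127 132 151 162 172 180 193
 209 218 220 216 217 219 217 217 219 222 225 226 225 223 221 221 221 221
 221 222 222 220 220 218 214 213 212 175 178 217 218 219 219 220 220 222
 220 219]
```

View pics/w1z.png

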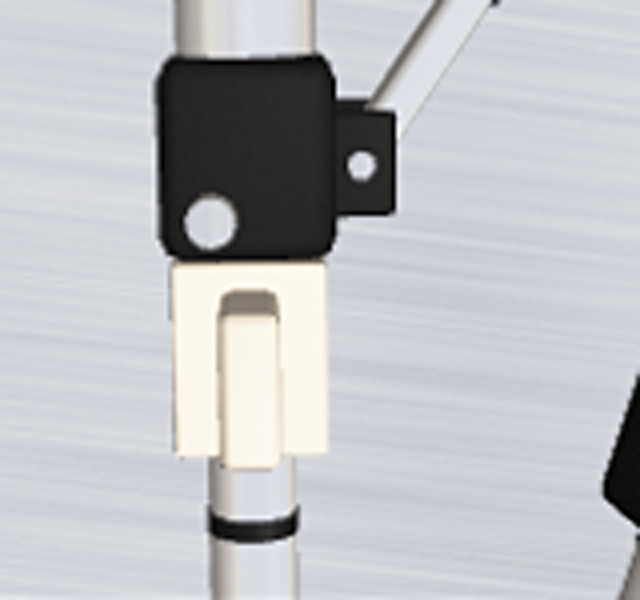

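```bash
sed -i 's/^YAW=.*/YAW=np.radians(8.75); RING=np.array([.6306,.1075,.128])/' h.py; python3 -c "
from go import *
d=L('w1');print(proj(d,[leg(.05,0,.008),leg(-.123),leg(0,0,.016),leg(.017,0,.0345)]))
T=L('top0');S=L('scene0');print(proj(T,[leg(.05),leg(-.22)]),'meas 290.6,207.8 / 306.8,315.2',proj(S,[leg(.05),leg(-.22)]),'meas 338.8,229.4 / 311.4,201.6')
to(leg(.017,0,.018),Rleg())"
```

```text
[[323.24088768 282.0690295 ]
 [318.9237469   23.77206425]
 [322.04137925 215.26728986]
 [322.40685027 247.11012338]]
[[290.79263247 207.74389941]
 [307.57896337 316.40771289]] meas 290.6,207.8 / 306.8,315.2 [[339.1824301  230.93509473]
 [308.87069841 201.80907495]] meas 338.8,229.4 / 311.4,201.6
t 1.7 pos [0.5656 0.0999 0.2359] (array([ -2.4,  -2.2, 103.1]), array([-0.11, -0.08, -0.77]), np.float64(0.7854234730731205)) grip 0.998474367222945 F [-0.89 -0.08 -0.6 ]
```

Request:
play_rows:
  series: [60, -0.0024, -0.0022, 0.02, -0.1, -0.1, -0.77, 60, -0.0024, -0.0022, 0.04, -0.1, -0.1, -0.77, 60, -0.0024, -0.0022, 0.06, -0.1, -0.1, -0.77, 60, -0.0024, -0.0022, 0.075, -0.1, -0.1, -0.77, 60, -0.0024, -0.0022, 0.075, -0.1, -0.1, -0.77, 60, -0.0024, -0.0022, 0.075, -0.1, -0.1, -0.77, 60, -0.0024, -0.0022, 0.075, -0.1, -0.1, -0.77]

```text
time: 2.28
position: [0.5876, 0.1028, 0.1651]
tool_rot: [-0.225, 2.87, 0.029]
ft_force: [0.2, 1.1, 0.3]
grip_width: 0.62
```

```bash
python3 -c "
from go import *
to(leg(.017,0,.018),Rleg()); d=snap('w2')"
```

```text
t 2.2833 pos [0.5876 0.1028 0.1651] (array([ 0.9, -1.9, 29. ]), array([0.03, 0.11, 0.22]), np.float64(0.25051955199762077)) grip 0.620351043314481 F [0.21 1.13 0.27]
```

View pics/w2.png

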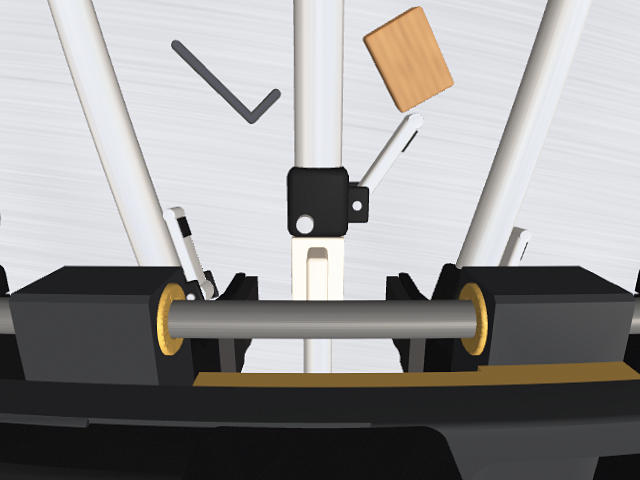

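Request:
play_rows:
  series: [60, 0.001, -0.002, 0.01, 0, 0.1, 0.2, 60, 0.001, -0.002, 0.02, 0, 0.1, 0.2, 60, 0.001, -0.002, 0.029, 0, 0.1, 0.2, 60, 0.001, -0.002, 0.029, 0, 0.1, 0.2, 60, 0.001, -0.002, 0.029, 0, 0.1, 0.2]

```text
time: 2.75
position: [0.5938, 0.1002, 0.1348]
tool_rot: [-0.218, 2.875, 0.028]
ft_force: [-0.7, -0.8, 0.2]
grip_width: 0.598
```

```bash
python3 -c "
from go import *
to(leg(.017,0,.018),Rleg())"
```

```text
t 2.75 pos [0.5938 0.1002 0.1348] (array([-1.5,  1.6, -1.8]), array([-0.05, -0.16, -0.07]), np.float64(0.18052616573925948)) grip 0.5983914093120766 F [-0.65 -0.82  0.22]
```

Request:
play_rows:
  series: [0, 0, 0, -0.001, 0, 0, 0, 0, 0, 0, -0.001, 0, 0, 0, 0, 0, 0, -0.001, 0, 0, 0, 0, 0, 0, -0.001, 0, 0, 0, 0, 0, 0, -0.001, 0, 0, 0, 0, 0, 0, -0.001, 0, 0, 0, 0, 0, 0, -0.001, 0, 0, 0, 0, 0, 0, -0.001, 0, 0, 0]
  force: 15

```text
time: 3.42
position: [0.5941, 0.1005, 0.1371]
tool_rot: [-0.218, 2.873, 0.029]
ft_force: [-0.8, -0.5, 0.1]
grip_width: 0.112
```

```bash
python3 -c "
from go import *
to(leg(.017,0,.018),Rleg());snap('w3')"
```

```text
t 3.4167 pos [0.5941 0.1005 0.1371] (array([-0.5,  1.4,  0.4]), array([-0.01, -0.03, -0.07]), np.float64(0.07404569645621661)) grip 0.11183254438838035 F [-0.82 -0.5   0.12]
```

View pics/w3.png

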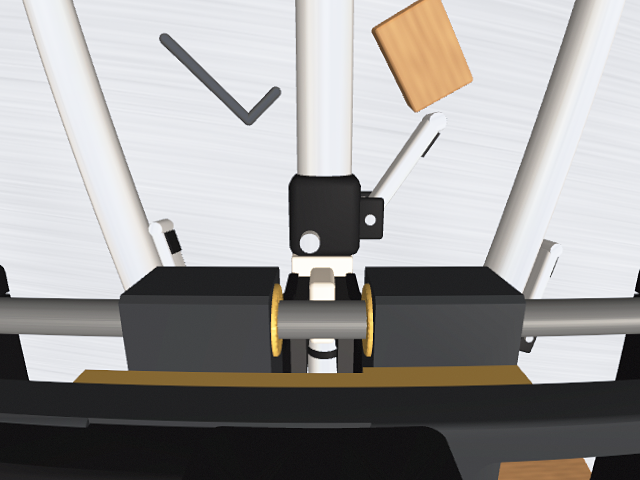

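Request:
play_rows:
  series: [0, 0, 0, -0.01, 0, 0, 0, 0, 0, 0, -0.025, 0, 0, 0, 0, 0, 0, -0.045, 0, 0, 0, 0, 0, 0, -0.07, 0, 0, 0, 0, 0, 0, -0.095, 0, 0, 0, 0, 0, 0, -0.11, 0, 0, 0, 0, 0, 0, -0.11, 0, 0, 0]

```text
time: 4.05
position: [0.5675, 0.0964, 0.2483]
tool_rot: [-0.217, 2.866, 0.032]
ft_force: [0.7, 0.2, 0.1]
grip_width: 0.108
```

```bash
python3 -c "
from go import *
c=np.radians(13.2);x=np.array([np.cos(c),np.sin(c),0]);z=np.array([0,0,1.]);R=np.stack([-x,np.cross(z,x),-z],1)
to(np.array([.435,-.351,.2]),R); to(np.array([.435,-.351,.06]),R);snap('w4')"
```

```text
t 4.05 pos [0.5675 0.0964 0.2483] (array([ 203.9, -422.4,   -6.8]), array([-0.5 , 15.36, -4.51]), np.float64(16.017701362264766)) grip 0.10787106865032829 F [0.72 0.16 0.14]
t 4.05 pos [0.5675 0.0964 0.2483] (array([ 241. , -422.6,  128.2]), array([-0.5 , 15.36, -4.51]), np.float64(16.017701362264766)) grip 0.10787106865032829 F [0.72 0.16 0.14]
```

View pics/w4.png

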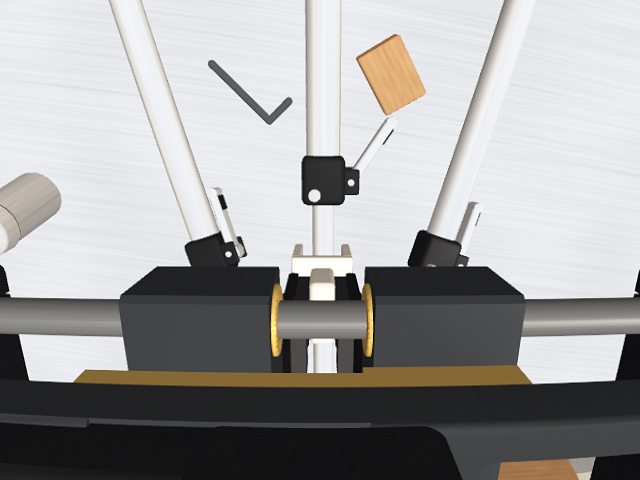

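Request:
play_rows:
  series: [0, 0.015, -0.03, -0.001, 0, 1.5, -0.4, 0, 0.03, -0.062, -0.001, 0, 3, -0.9, 0, 0.045, -0.093, -0.002, 0, 4.6, -1.3, 0, 0.06, -0.125, -0.003, 0, 6.1, -1.8, 0, 0.075, -0.156, -0.003, 0, 7.6, -2.2, 0, 0.09, -0.187, -0.004, 0, 9.1, -2.7, 0, 0.105, -0.218, -0.005, -0.4, 10.7, -3.1, 0, 0.12, -0.25, -0.005, -0.4, 12.2, -3.6, 0, 0.135, -0.281, -0.006, -0.5, 13.7, -4, 0, 0.15, -0.312, -0.006, -0.5, 15.36, -4.5]

```text
time: 4.93
position: [0.4669, -0.2359, 0.2092]
tool_rot: [0.36, -3.111, 0.002]
ft_force: [0.7, 0.2, -0.6]
grip_width: 0.115
```

```bash
python3 -c "
from go import *
c=np.radians(13.2);x=np.array([np.cos(c),np.sin(c),0]);z=np.array([0,0,1.]);R=np.stack([-x,np.cross(z,x),-z],1)
to(np.array([.435,-.351,.2]),R)"
```

```text
t 4.9333 pos [ 0.4669 -0.2359  0.2092] (array([  57.2, -104.8,    9.8]), array([-0.02, -0.55, -0.01]), np.float64(0.5456841793754861)) grip 0.11461585901810337 F [ 0.66  0.15 -0.58]
```

Request:
play_rows:
  series: [0, 0.018, -0.035, 0.003, 0, 0, 0, 0, 0.036, -0.07, 0.006, 0, 0, 0, 0, 0.055, -0.105, 0.009, 0, 0, 0, 0, 0.055, -0.105, 0.009, 0, 0, 0, 0, 0.055, -0.105, 0.009, 0, 0, 0, 0, 0.055, -0.105, 0.009, 0, 0, 0]

```text
time: 5.43
position: [0.4383, -0.3485, 0.2006]
tool_rot: [0.359, -3.112, 0.001]
ft_force: [-0.5, 0.4, -0.4]
grip_width: 0.115
```

```bash
python3 -c "
from go import *
c=np.radians(13.2);x=np.array([np.cos(c),np.sin(c),0]);z=np.array([0,0,1.]);R=np.stack([-x,np.cross(z,x),-z],1)
to(np.array([.435,-.351,.06]),R);snap('t5','top');a=cv2.imread('pics/t5.png')[180:390,380:600];cv2.imwrite('pics/t5z.png',cv2.resize(a,None,fx=2.8,fy=2.8))"
```

```text
t 5.4333 pos [ 0.4383 -0.3485  0.2006] (array([  2.5,  -1.7, 140.7]), array([ 0.02, -0.5 , -0.04]), np.float64(0.502730342185986)) grip 0.11523031173860325 F [-0.52  0.44 -0.43]
```

View pics/t5z.png

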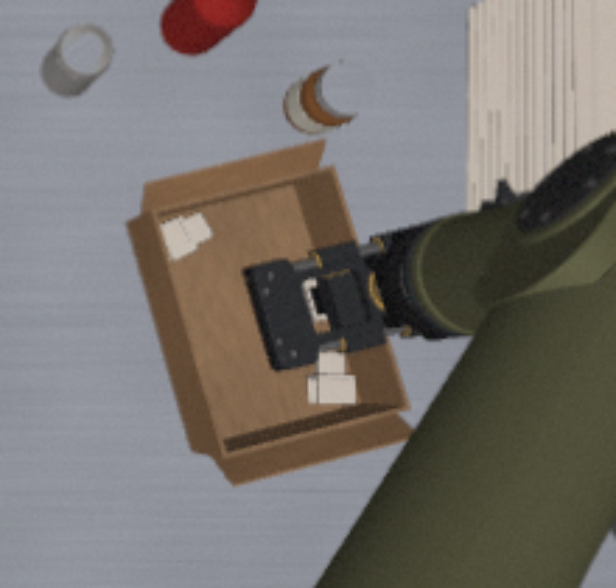

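Request:
play_rows:
  series: [0, 0.002, 0, 0.025, 0, 0, 0, 0, 0.002, 0, 0.055, 0, 0, 0, 0, 0.002, 0, 0.085, 0, 0, 0, 0, 0.002, 0, 0.115, 0, 0, 0, 0, 0.002, 0, 0.136, 0, 0, 0, 0, 0.002, 0, 0.136, 0, 0, 0, 0, 0.002, 0, 0.136, 0, 0, 0, 25, 0.002, 0, 0.136, 0, 0, 0, 25, 0.002, 0, 0.136, 0, 0, 0, 25, 0.002, 0, 0.136, 0, 0, 0]

```text
time: 6.32
position: [0.4371, -0.3505, 0.0676]
tool_rot: [0.361, -3.117, 0.006]
ft_force: [-0.2, 0.2, 0.8]
grip_width: 0.224
```

Request:
play_rows:
  series: [25, 0, 0, 0, 0, 0, 0, 25, 0, 0, -0.02, 0, 0, 0, 25, 0, 0, -0.05, 0, 0, 0, 25, 0, 0, -0.08, 0, 0, 0, 25, 0, 0, -0.11, 0, 0, 0, 25, 0, 0, -0.145, 0, 0, 0, 25, 0, 0, -0.175, 0, 0, 0]

```text
time: 6.9
position: [0.437, -0.3499, 0.2437]
tool_rot: [0.36, -3.116, 0.004]
ft_force: [1.1, -0.1, -0.5]
grip_width: 0.251
```

```bash
python3 -c "
from go import *
to(leg(-.058,.02,.12),Rleg());snap('w6');snap('t6','top');snap('s6','scene');a=cv2.imread('pics/t6.png')[180:390,380:600];b=cv2.imread('pics/s6.png')[170:280,120:230]
cv2.imwrite('pics/t6z.png',np.hstack([cv2.resize(a,(400,400)),cv2.resize(b,(400,400))]))"
```

```text
t 6.9 pos [ 0.437  -0.3499  0.2437] (array([-159.4,  431.7,   25.9]), array([  0.44, -15.28,   4.41]), np.float64(15.913292283310884)) grip 0.25092065976885186 F [ 1.13 -0.06 -0.5 ]
```

View pics/w6.png

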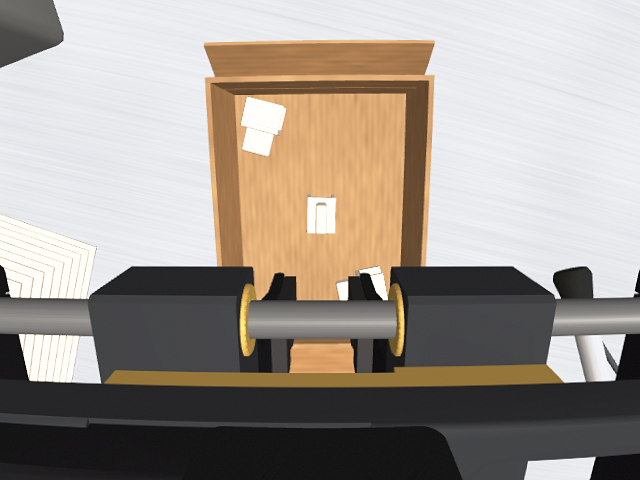

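View pics/t6z.png

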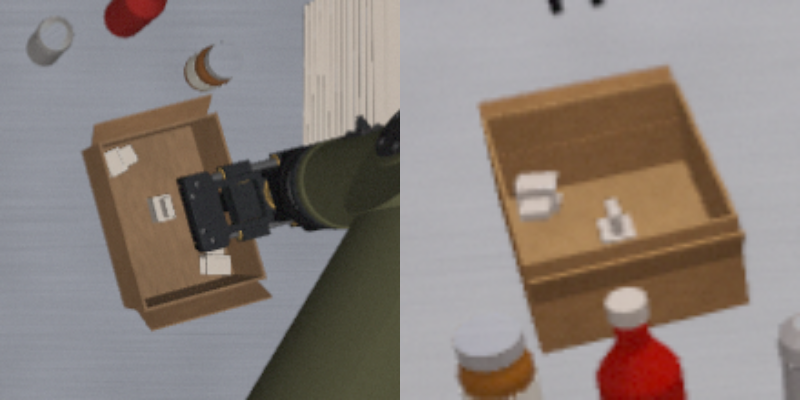

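Request:
play_rows:
  series: [100, -0.012, 0.031, 0.001, 0, -1.5, 0.4, 100, -0.023, 0.062, 0.002, 0, -3, 0.9, 100, -0.035, 0.093, 0.003, 0, -4.6, 1.3, 100, -0.046, 0.124, 0.004, 0, -6.1, 1.8, 100, -0.058, 0.156, 0.005, 0, -7.6, 2.2, 100, -0.069, 0.187, 0.006, 0, -9.1, 2.6, 100, -0.081, 0.218, 0.007, 0.3, -10.7, 3.1, 100, -0.092, 0.249, 0.008, 0.3, -12.2, 3.5, 100, -0.104, 0.28, 0.009, 0.4, -13.7, 4, 100, -0.115, 0.311, 0.01, 0.4, -15.3, 4.4]

```text
time: 7.88
position: [0.4771, -0.0186, 0.2285]
tool_rot: [-0.221, 2.874, 0.032]
ft_force: [-0.1, -0.4, 0.4]
grip_width: 0.919
```

```bash
python3 -c "
from go import *
to(leg(-.058,.0215,.09),Rleg())"
```

```text
t 7.8833 pos [ 0.4771 -0.0186  0.2285] (array([-31.1, 122.7,  51.6]), array([ 0.14, -0.09,  0.01]), np.float64(0.1653979324545923)) grip 0.9192952605670011 F [-0.08 -0.44  0.42]
```

Request:
play_rows:
  series: [100, -0.008, 0.03, 0.01, 0, 0, 0, 100, -0.016, 0.06, 0.02, 0, 0, 0, 100, -0.024, 0.09, 0.035, 0, 0, 0, 100, -0.031, 0.12, 0.05, 0, 0, 0, 100, -0.031, 0.12, 0.05, 0, 0, 0, 100, -0.031, 0.12, 0.05, 0, 0, 0, 100, -0.031, 0.12, 0.05, 0, 0, 0, 100, -0.031, 0.12, 0.05, 0, 0, 0]

```text
time: 8.55
position: [0.5018, 0.1032, 0.1894]
tool_rot: [-0.218, 2.874, 0.031]
ft_force: [0.0, -0.5, 0.6]
grip_width: 0.996
```

```bash
python3 -c "
from go import *
to(leg(-.058,.0215,-.019),Rleg()); d=snap('w7');print(proj(d,[leg(0,0,.016),leg(-.058,0,0),leg(-.016,.019,.007),leg(-.057,.047,.007)]))"
```

```text
t 8.55 pos [0.5018 0.1032 0.1894] (array([1.000e-01, 6.100e+00, 1.114e+02]), array([ 0.06, -0.12, -0.1 ]), np.float64(0.16165742692624605)) grip 0.9955280893096823 F [ 0.04 -0.52  0.57]
[[297.73780346 335.33852166]
 [297.62497042 241.83631733]
 [327.13771703 306.69601133]
 [371.76755371 245.98111763]]
```

View pics/w7.png

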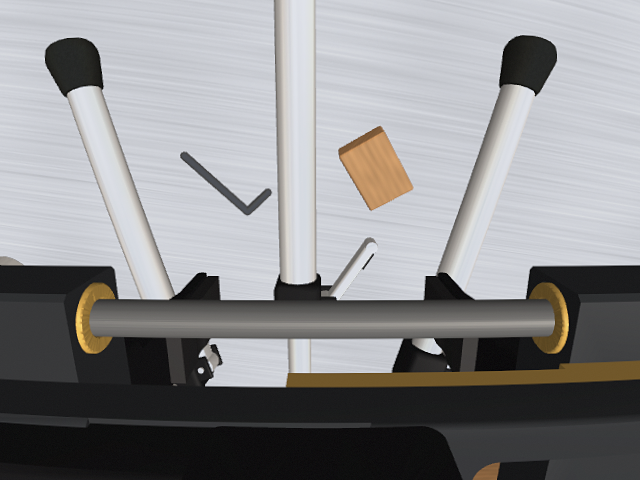

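Request:
play_rows:
  series: [100, 0, 0.005, 0.01, 0, 0, 0, 100, 0, 0.005, 0.03, 0, 0, 0, 100, 0, 0.005, 0.05, 0, 0, 0, 100, 0, 0.005, 0.07, 0, 0, 0, 100, 0, 0.005, 0.07, 0, 0, 0, 100, 0, 0.005, 0.07, 0, 0, 0, 100, 0, 0.005, 0.07, 0, 0, 0]

```text
time: 9.18
position: [0.5193, 0.1124, 0.1227]
tool_rot: [-0.22, 2.873, 0.031]
ft_force: [0.6, 0.0, 1.3]
grip_width: 0.999
```

```bash
python3 -c "
from go import *
to(leg(-.058,.0215,-.019),Rleg()); d=snap('w8');print(proj(d,[leg(-.058,0.0,.0),leg(-.058,0.012,.0),leg(-.058,-.012,0),leg(-.057,.047,.007)]))"
```

```text
t 9.1833 pos [0.5193 0.1124 0.1227] (array([ 1.1, -0.3, 42.1]), array([ 0.1 , -0.04, -0.02]), np.float64(0.10835230162447043)) grip 0.9987375563916571 F [0.58 0.05 1.29]
[[275.97946562 275.71592301]
 [300.98097205 275.73031449]
 [251.05408562 275.68047818]
 [375.73952423 282.61854273]]
```

View pics/w8.png

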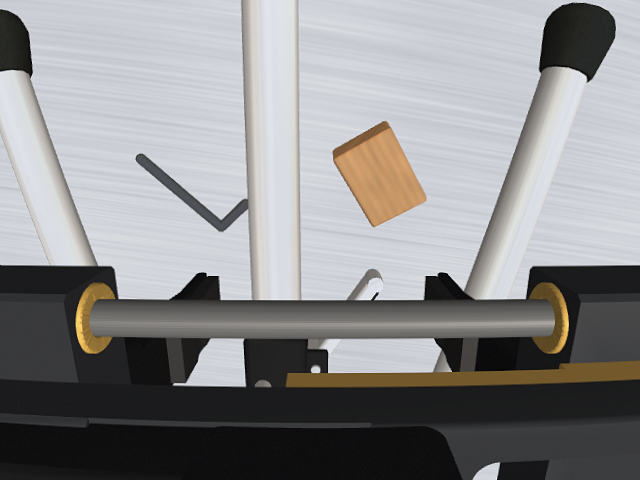

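Request:
play_rows:
  series: [100, 0.001, 0, 0.01, 0, 0, 0, 100, 0.001, 0, 0.022, 0, 0, 0, 100, 0.001, 0, 0.034, 0, 0, 0, 100, 0.001, 0, 0.041, 0, 0, 0, 100, 0.001, 0, 0.041, 0, 0, 0, 100, 0.001, 0, 0.041, 0, 0, 0, 100, 0.001, 0, 0.041, 0, 0, 0]

```text
time: 9.82
position: [0.5287, 0.1141, 0.0826]
tool_rot: [-0.221, 2.873, 0.031]
ft_force: [-0.1, -0.0, 0.0]
grip_width: 1.002
```

```bash
python3 -c "
from go import *
to(leg(-.058,.0215,-.019),Rleg());to(leg(-.058,.0215,-.019),Rleg()); d=snap('w9')"
```

```text
t 9.8167 pos [0.5287 0.1141 0.0826] (array([-0. , -0.6,  0.9]), array([ 0.1 , -0.04,  0.02]), np.float64(0.11310751641652123)) grip 1.0023573182948664 F [-0.1  -0.01  0.03]
t 9.8167 pos [0.5287 0.1141 0.0826] (array([-0. , -0.6,  0.9]), array([ 0.1 , -0.04,  0.02]), np.float64(0.11310751641652123)) grip 1.0023573182948664 F [-0.1  -0.01  0.03]
```

View pics/w9.png

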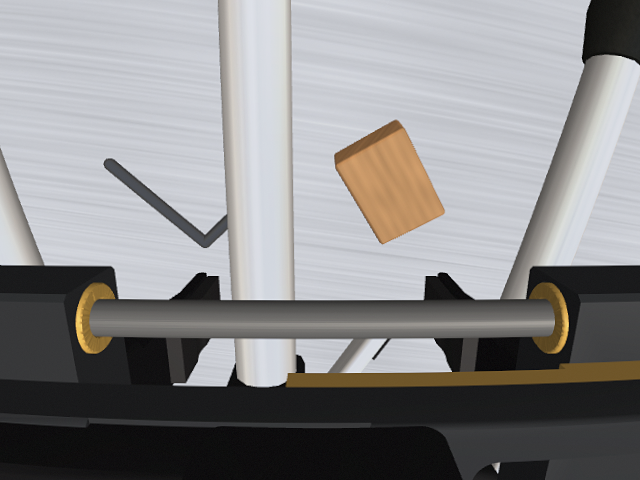

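Request:
play_rows:
  series: [85, 0, -0.002, 0.001, 0, 0, 0, 80, 0, -0.002, 0.001, 0, 0, 0, 75, 0, -0.002, 0.001, 0, 0, 0, 70, 0, -0.002, 0.001, 0, 0, 0, 65, 0, -0.002, 0.001, 0, 0, 0, 60, 0, -0.002, 0.001, 0, 0, 0, 60, 0, -0.002, 0.001, 0, 0, 0, 60, 0, -0.002, 0.001, 0, 0, 0]
  force: 5

```text
time: 10.53
position: [0.5291, 0.1113, 0.0811]
tool_rot: [-0.22, 2.874, 0.03]
ft_force: [-0.1, -4.6, 0.9]
grip_width: 0.716
```

```bash
python3 -c "
from go import *
to(leg(-.058,.0196,-.019),Rleg()); d=snap('w10');print(get_state()['ft_force'],get_state()['grip_width'])"
```

```text
t 10.5333 pos [0.5291 0.1113 0.0811] (array([-0.5,  0.4, -0.5]), array([ 0.05, -0.1 , -0.01]), np.float64(0.10981651350735669)) grip 0.7161773708879666 F [-0.12 -4.56  0.85]
[ 0.47762189 -3.49341841  1.63507897] 0.7210157889420578
```

View pics/w10.png

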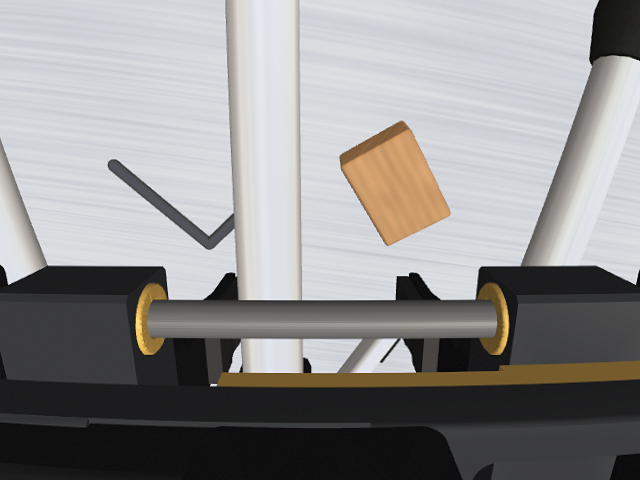

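Request:
play_rows:
  series: [60, 0, -0.001, 0, 0, 0, 0, 60, 0, -0.001, 0, 0, 0, 0, 60, 0, -0.001, 0, 0, 0, 0, 60, 0, -0.001, 0, 0, 0, 0]

```text
time: 10.92
position: [0.5291, 0.1113, 0.0811]
tool_rot: [-0.221, 2.874, 0.031]
ft_force: [-0.3, -1.7, 2.0]
grip_width: 0.718
```

Request:
play_rows:
  series: [60, 0, -0.001, 0, 0, 0, 0, 60, 0, -0.001, 0, 0, 0, 0, 60, 0, -0.001, 0, 0, 0, 0, 60, 0, -0.001, 0, 0, 0, 0]

```text
time: 11.25
position: [0.5291, 0.1112, 0.081]
tool_rot: [-0.222, 2.874, 0.033]
ft_force: [-0.7, 3.0, 2.8]
grip_width: 0.72
```

Request:
play_rows:
  series: [60, 0, 0.0009, 0, 0, 0, 0, 60, -0.003, 0.0009, 0, 0, 0, 0, 60, -0.006, 0.0009, 0, 0, 0, 0, 60, -0.01, 0.0009, 0, 0, 0, 0, 60, -0.014, 0.0009, 0, 0, 0, 0, 60, -0.018, 0.0009, 0, 0, 0, 0, 60, -0.02, 0.0009, 0, 0, 0, 0, 60, -0.02, 0.0009, 0, 0, 0, 0]

```text
time: 11.92
position: [0.5489, 0.1142, 0.0863]
tool_rot: [-0.221, 2.873, 0.031]
ft_force: [-2.3, 2.3, 1.9]
grip_width: 0.718
```

```bash
python3 -c "
from go import *
to(leg(-.038,.0196,-.019),Rleg()); snap('w11');snap('t11','top');snap('s11','scene')
print(get_state()['ft_force'])
a=cv2.imread('pics/t11.png')[190:310,225:385];b=cv2.imread('pics/s11.png')[170:290,265:425]
cv2.imwrite('pics/t11z.png',np.vstack([cv2.resize(a,(400,300),interpolation=2),cv2.resize(b,(400,300),interpolation=2)]))"
```

```text
t 11.9167 pos [0.5489 0.1142 0.0863] (array([ 0.2,  0.5, -0.7]), array([ 0.1 , -0.06,  0.03]), np.float64(0.11800214353792463)) grip 0.7178303480416529 F [-2.33  2.34  1.9 ]
[-1.65559236  2.6428395   1.53661366]
```

View pics/w11.png

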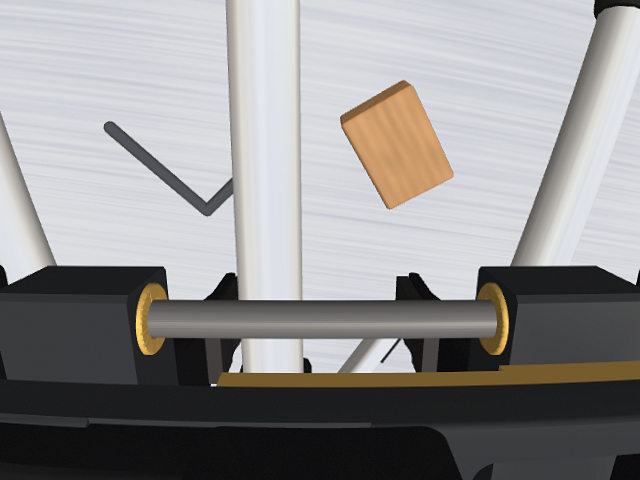

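View pics/t11z.png

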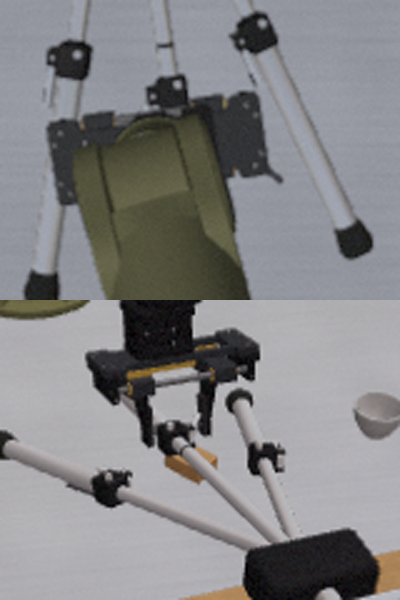

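Request:
play_rows:
  series: [60, -0.002, 0.0006, 0, 0, 0, 0, 60, -0.006, 0.0006, 0, 0, 0, 0, 60, -0.01, 0.0006, 0, 0, 0, 0, 60, -0.014, 0.0006, 0, 0, 0, 0, 60, -0.018, 0.0006, 0, 0, 0, 0, 60, -0.022, 0.0006, 0, 0, 0, 0, 60, -0.026, 0.0006, 0, 0, 0, 0, 60, -0.029, 0.0006, 0, 0, 0, 0, 60, -0.029, 0.0006, 0, 0, 0, 0, 60, -0.029, 0.0006, 0, 0, 0, 0]

```text
time: 12.9
position: [0.5762, 0.1184, 0.0937]
tool_rot: [-0.22, 2.873, 0.03]
ft_force: [-0.7, -0.9, 2.2]
grip_width: 0.719
```

```bash
python3 -c "
from go import *
to(leg(-.008,.0196,-.019),Rleg()); snap('w12');snap('t12','top');snap('s12','scene')
print(get_state()['ft_force'])
a=cv2.imread('pics/t12.png')[190:250,265:345];b=cv2.imread('pics/s12.png')[200:260,300:380]
cv2.imwrite('pics/t12z.png',np.vstack([cv2.resize(a,(400,300),interpolation=2),cv2.resize(b,(400,300),interpolation=2)]))
print(proj(L('t12'),[leg(.05),leg(.05,0,.016),leg(.016,0,.016)]),proj(L('s12'),[leg(.05),leg(.05,0,.016),leg(.016,0,.016)]))"
```

```text
t 12.9 pos [0.5762 0.1184 0.0937] (array([-1.2,  0.5, -0.7]), array([ 0.07, -0.07,  0.  ]), np.float64(0.09691152663087298)) grip 0.7190190071338154 F [-0.74 -0.88  2.21]
[-1.28968006 -1.61439816  2.39160317]
[[290.79263247 207.74389941]
 [290.77278437 207.91398769]
 [292.96517939 222.11713032]] [[339.1824301  230.93509473]
 [338.95860581 225.62092738]
 [334.5556582  221.49977357]]
```

View pics/w12.png

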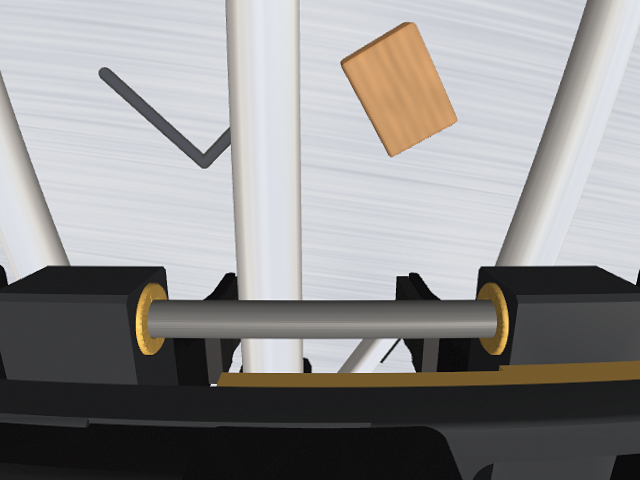

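View pics/t12z.png

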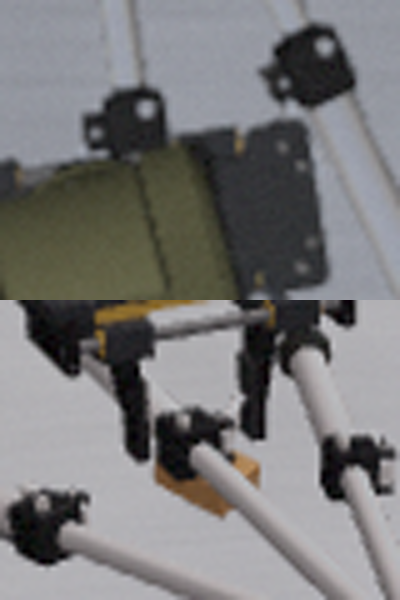

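Request:
play_rows:
  series: [60, -0.001, 0, 0, 0, 0, 0, 60, -0.001, 0, 0, 0, 0, 0, 60, -0.001, 0, 0, 0, 0, 0, 60, -0.001, 0, 0, 0, 0, 0, 60, -0.001, 0, 0, 0, 0, 0, 60, -0.001, 0, 0, 0, 0, 0]

```text
time: 13.55
position: [0.5767, 0.1186, 0.0938]
tool_rot: [-0.22, 2.874, 0.031]
ft_force: [-2.3, -3.2, 1.8]
grip_width: 0.721
```

Request:
play_rows:
  series: [71, 0, 0, 0, 0, 0, 0, 69, 0, -0.0005, 0, 0, 0, 0, 67, 0, -0.0012, 0, 0, 0, 0, 65, 0, -0.002, 0, 0, 0, 0, 63, 0, -0.0029, 0, 0, 0, 0, 63, 0, -0.0034, 0, 0, 0, 0, 63, 0, -0.0034, 0, 0, 0, 0]
  force: 18

```text
time: 14.13
position: [0.577, 0.1167, 0.0938]
tool_rot: [-0.223, 2.874, 0.032]
ft_force: [-3.0, 1.0, 1.7]
grip_width: 0.668
```

```bash
python3 -c "
from go import *
to(leg(-.008,.0156,-.019),Rleg()); snap('w13');snap('t13','top')
print(get_state()['ft_force'],get_state()['grip_width'])
a=cv2.imread('pics/t13.png')[190:250,265:345];b=cv2.imread('pics/w13.png')[150:390,100:520]
cv2.imwrite('pics/t13z.png',np.hstack([cv2.resize(a,(400,300),interpolation=2),cv2.resize(b,(400,300),interpolation=2)]))"
```

```text
t 14.1333 pos [0.577  0.1167 0.0938] (array([-0.7, -1.6, -0.7]), array([ 0.14, -0.11,  0.11]), np.float64(0.21183608533112885)) grip 0.6678038793508265 F [-2.96  1.    1.74]
[-1.46400449  0.14804987  2.42327077] 0.6498429608738205
```

View pics/t13z.png

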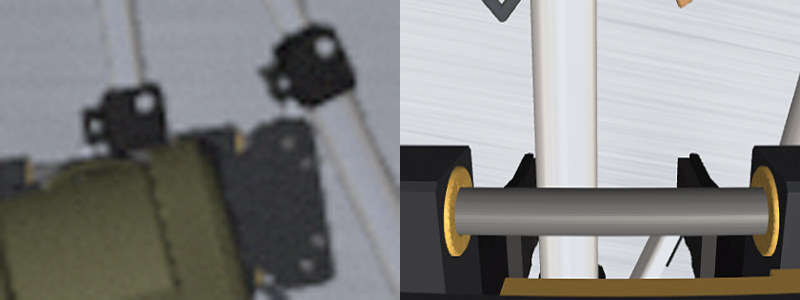

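Request:
play_rows:
  series: [63, 0, 0, 0, 0, 0, 0, 61, 0, -0.0007, 0, 0, 0, 0, 59, 0, -0.0015, 0, 0, 0, 0, 57, 0, -0.0024, 0, 0, 0, 0, 55, 0, -0.0033, 0, 0, 0, 0, 55, 0, -0.004, 0, 0, 0, 0, 55, 0, -0.004, 0, 0, 0, 0, 55, 0, -0.004, 0, 0, 0, 0]
  force: 20

```text
time: 14.9
position: [0.5777, 0.1115, 0.0937]
tool_rot: [-0.22, 2.874, 0.031]
ft_force: [-2.4, 0.4, 1.1]
grip_width: 0.554
```

```bash
python3 -c "
from go import *
to(leg(-.008,.0121,-.019),Rleg()); snap('w14');snap('t14','top')
print(get_state()['ft_force'],get_state()['grip_width'])
a=cv2.imread('pics/t14.png')[190:250,265:345];b=cv2.imread('pics/w14.png')[150:390,100:520]
cv2.imwrite('pics/t14z.png',np.hstack([cv2.resize(a,(400,300),interpolation=2),cv2.resize(b,(400,300),interpolation=2)]))"
```

```text
t 14.9 pos [0.5777 0.1115 0.0937] (array([-0.8,  0.1, -0.8]), array([ 0.09, -0.12, -0.02]), np.float64(0.1501212141400408)) grip 0.5537261107874296 F [-2.42  0.36  1.07]
[-1.91052584  0.75656598  0.87786865] 0.5548416108923068
```

View pics/t14z.png

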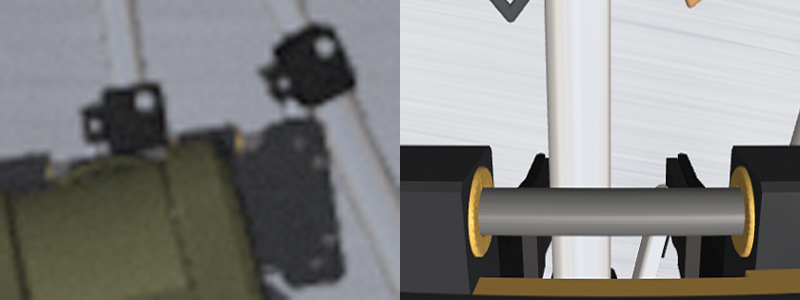

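```bash
python3 -c "
from go import *
for n in ('t11','t12','t13','t14'):
    d=L(n);g=cv2.cvtColor(d['frame'],cv2.COLOR_RGB2GRAY).astype(float)
    print(n,[g[200:214,c].astype(int).tolist() for c in (290,292)])
print(proj(d,[leg(s,0,.016) for s in (.03,.045,.05,.055)]))
for n in ('t0p',):pass
d=L('top0');g=cv2.cvtColor(d['frame'],cv2.COLOR_RGB2GRAY);print(g[222:240,292],proj(d,[leg(0,0,.016),leg(-.034,0,.016)]))
"
```

```text
t11 [[157, 157, 158, 159, 156, 159, 159, 116, 56, 131, 159, 160, 161, 160], [120, 124, 131, 135, 141, 143, 136, 88, 69, 136, 158, 159, 161, 159]]
t12 [[159, 159, 158, 162, 160, 158, 160, 116, 49, 31, 37, 37, 38, 39], [123, 125, 134, 134, 141, 143, 137, 89, 24, 31, 67, 95, 88, 52]]
t13 [[159, 159, 158, 161, 159, 159, 161, 108, 32, 36, 37, 38, 40, 39], [122, 126, 130, 137, 140, 144, 137, 88, 27, 88, 118, 100, 55, 37]]
t14 [[161, 159, 158, 158, 160, 159, 148, 92, 30, 36, 36, 33, 37, 38], [126, 127, 131, 135, 140, 144, 111, 56, 67, 110, 126, 92, 46, 35]]
[[292.06405942 216.27978126]
 [291.09603955 210.00838133]
 [290.77278437 207.91398769]
 [290.44923851 205.81763185]]
[193 191 191 188 187 169 162 108  27  30  36  38  37  32  36  31  37  37] [[293.99223023 228.76949968]
 [296.16477489 242.83879844]]
```

Request:
play_rows:
  series: [55, 0.001, 0, 0, 0, 0, 0, 55, 0.0025, 0, 0, 0, 0, 0, 53, 0.0025, -0.0007, 0, 0, 0, 0, 51, 0.0025, -0.0015, 0, 0, 0, 0, 49, 0.0025, -0.0024, 0, 0, 0, 0, 48, 0.0025, -0.003, 0, 0, 0, 0, 48, 0.0025, -0.0032, 0, 0, 0, 0, 48, 0.0025, -0.0032, 0, 0, 0, 0]
  force: 20

```text
time: 15.67
position: [0.5759, 0.1081, 0.0931]
tool_rot: [-0.22, 2.874, 0.031]
ft_force: [-2.2, 1.1, 0.4]
grip_width: 0.481
```

```bash
python3 -c "
from go import *
to(leg(-.008,.009,-.019),Rleg()); snap('w15');d=snap('t15','top')
print(get_state()['ft_force'],get_state()['grip_width'])
g=cv2.cvtColor(d['frame'],cv2.COLOR_RGB2GRAY)
print([g[200:214,c].astype(int).tolist() for c in (290,292)])
a=cv2.imread('pics/t15.png')[190:250,265:345];b=cv2.imread('pics/w15.png')[150:390,100:520]
cv2.imwrite('pics/t15z.png',np.hstack([cv2.resize(a,(400,300),interpolation=2),cv2.resize(b,(400,300),interpolation=2)]))"
```

```text
t 15.6667 pos [0.5759 0.1081 0.0931] (array([-3.2,  0. , -0.8]), array([ 0.1 , -0.11,  0.01]), np.float64(0.1483034645923708)) grip 0.48125920690160384 F [-2.2   1.12  0.36]
[-1.48315401  0.89809986 -0.31797881] 0.48421260857286674
[[161, 158, 161, 161, 158, 157, 160, 114, 45, 36, 37, 36, 40, 29], [122, 125, 132, 135, 142, 144, 137, 86, 24, 70, 111, 100, 55, 38]]
```

View pics/t15z.png

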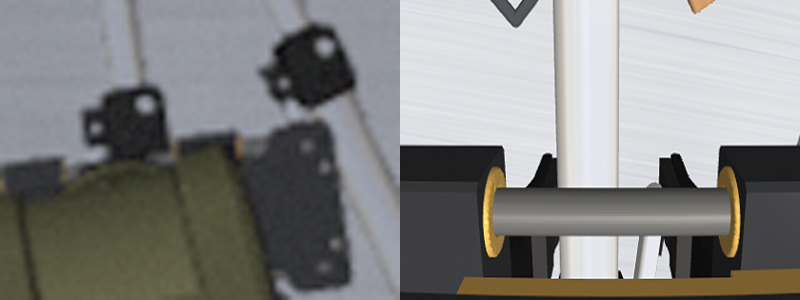

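Request:
play_rows:
  series: [47, 0, 0, 0, 0, 0, 0, 45, 0.0003, -0.0006, 0, 0, 0, 0, 43, 0.0006, -0.0014, 0, 0, 0, 0, 42, 0.0008, -0.002, 0, 0, 0, 0, 40, 0.001, -0.0026, 0, 0, 0, 0, 38, 0.001, -0.0029, 0, 0, 0, 0, 38, 0.001, -0.0029, 0, 0, 0, 0, 38, 0.001, -0.0029, 0, 0, 0, 0]
  force: 22

```text
time: 16.43
position: [0.5755, 0.1042, 0.0928]
tool_rot: [-0.22, 2.874, 0.03]
ft_force: [-1.0, -1.2, -0.9]
grip_width: 0.39
```

```bash
python3 -c "
from go import *
to(leg(-.008,.006,-.019),Rleg()); snap('w16');d=snap('t16','top')
print(get_state()['ft_force'],get_state()['grip_width'])
g=cv2.cvtColor(d['frame'],cv2.COLOR_RGB2GRAY)
print([g[200:214,c].astype(int).tolist() for c in (290,292)])
a=cv2.imread('pics/t16.png')[190:250,265:345];b=cv2.imread('pics/w16.png')[150:390,100:520]
cv2.imwrite('pics/t16z.png',np.hstack([cv2.resize(a,(400,300),interpolation=2),cv2.resize(b,(400,300),interpolation=2)]))"
```

```text
t 16.4333 pos [0.5755 0.1042 0.0928] (array([-4.2,  0.9, -0.8]), array([ 0.04, -0.11, -0.01]), np.float64(0.12122157879687032)) grip 0.39035684961341033 F [-0.95 -1.19 -0.94]
[-1.44465089 -2.24328288 -0.81816737] 0.3892398448324879
[[161, 159, 161, 157, 156, 158, 159, 111, 48, 30, 37, 34, 39, 38], [124, 127, 132, 135, 139, 144, 138, 86, 25, 48, 88, 90, 67, 46]]
```

View pics/t16z.png

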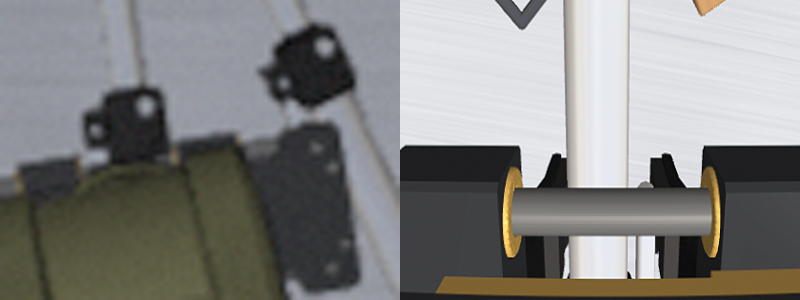

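Request:
play_rows:
  series: [34, 0, -0.0003, 0, 0, 0, 0, 30, 0, -0.0004, 0, 0, 0, 0, 30, 0, -0.0004, 0, 0, 0, 0, 30, 0, -0.0004, 0, 0, 0, 0, 30, 0, -0.0004, 0, 0, 0, 0, 30, 0, -0.0004, 0, 0, 0, 0]
  force: 28

```text
time: 17.03
position: [0.5755, 0.1041, 0.0928]
tool_rot: [-0.22, 2.874, 0.03]
ft_force: [-0.7, -4.3, -0.8]
grip_width: 0.389
```

```bash
python3 -c "
from go import *
to(leg(-.008,.006,-.019),Rleg()); snap('w17');d=snap('t17','top');snap('s17','scene')
print(get_state()['ft_force'],get_state()['grip_width'])
g=cv2.cvtColor(d['frame'],cv2.COLOR_RGB2GRAY)
print([g[200:214,c].astype(int).tolist() for c in (290,292)])
a=cv2.imread('pics/s17.png')[190:270,290:370];b=cv2.imread('pics/w17.png')[230:390,220:440]
cv2.imwrite('pics/t17z.png',np.hstack([cv2.resize(a,(400,400),interpolation=2),cv2.resize(b,(400,300),interpolation=2)]) if 0 else np.hstack([cv2.resize(a,(400,400),interpolation=2),cv2.resize(b,(400,400),interpolation=2)]))"
```

```text
t 17.0333 pos [0.5755 0.1041 0.0928] (array([-4.2,  1. , -0.8]), array([ 0.06, -0.12, -0.  ]), np.float64(0.12880846498168178)) grip 0.3887468035610169 F [-0.69 -4.28 -0.77]
[ 0.13915609 -4.93002309 -0.61597847] 0.38597863103923674
[[157, 159, 158, 158, 160, 160, 160, 116, 46, 35, 32, 42, 36, 36], [124, 123, 130, 135, 139, 144, 137, 86, 32, 53, 89, 89, 68, 48]]
```

View pics/t17z.png

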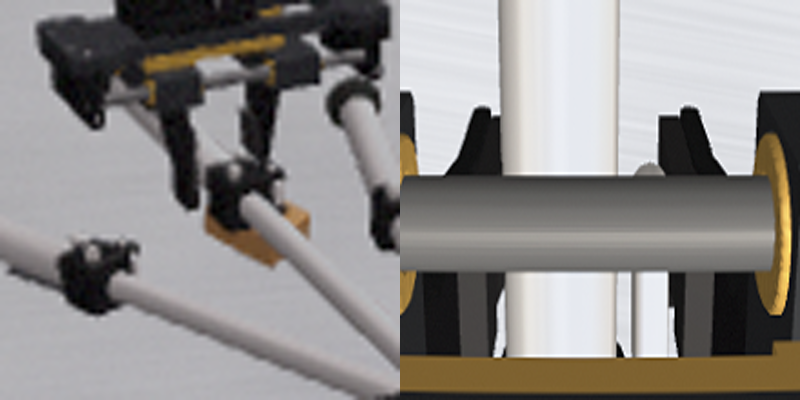

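View pics/t17.png

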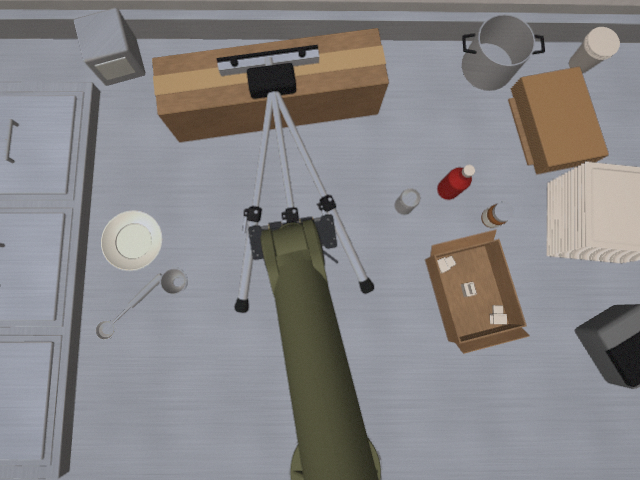

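```bash
python3 -c "
from go import *
s=get_state();print(s['time'],s['ft_force'],s['qd'].round(3),s['grip_width']);print(close_job())"
```

```text
17.1833 [ 0.13915609 -4.93002309 -0.61597847] [-0.002  0.    -0.001 -0.    -0.    -0.    -0.001] 0.38597863103923674
the job is handed in; nothing more can be done
None
```

I handed the job in at 17.2 s with the third leg at its mark, its lever shut and the gripper still holding both at 28 N. No verdict was reported.

**Spacer:** I pinched it by its fin, lifted it off the leg and dropped it in the middle of the scrap box. The later top pictures show it standing there, let go.

**Leg:** I gripped the leg and its open lever lightly (5 N) and slid them up about 50 mm. The collar's upper edge met the ring mark there, and I held it for about 0.6 s with the lever still at roughly 0.58 rad.

**Lever:** I closed it in steps at 18–22 N while shifting the hand to the leg's bare side. The leg crept up about 3 mm partway through, to roughly 0.053 m, still inside the 5 mm tolerance. I moved the hand back about 3 mm to correct it.

**Last checks:**
- **Collar:** its edge lines up with the ring in the top view, so the leg is at about 0.050 m, good to 1–2 mm.
- **Lever:** the handle looks parallel to the leg. The jaws stopped on it, although they were told to close further.
- **Hold on the tube:** the side force on the hand was 4–5 N, towards the tube side. The arm was at rest.
- **Other items:** nothing else on the counter looked moved in the top view.

**One reading disagreed:** the jaws stopped at about 34 mm, while the leg and shut lever should measure 36 mm. I put this down to pad give or the opening scale and could not check it.

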